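Bolt the transport case shut

TASK

Lock the sample transport case: with one fingertip press its sprung catch plate down and keep it down while the other fingertip pushes the bolt by its upright tab all the way home into the keeper. Then let the catch spring back up so that it locks the bolt, and take the hand away. Only press and push, never grip or force the bolt, and leave everything else where it stands.

Things in the scene. Friction and masses are not known exactly. Their poses are not given: they have to be found in the camera images.
- case: Low white case, grey two-leaf lid, 174 x 264 x 66 mm, fixed. Origin: centre of underside; z up, +y: the way the bolt closes. Lid's top at z = 66 mm, split at y = +20. The round bolt (10 mm) runs along y at x = +28, axis 18 mm above the lid, in guide loops at y = -78 and 0; keeper loop at y = +34. Loops rise 28 mm above the lid.
- bolt_tab: The bolt's upright thumb tab, 24 mm wide (x), 8 mm thick (y), rising from the bolt to 52 mm above the lid. Origin: middle of its top edge; axes as the case's. Bolt open: at x = +28, y = -55, z = +118 mm in the case's frame. Push its -y face; only the bolt and a guide loop lie under the space there.
- bolt (a joint): Bolt's slide in m along the case's +y: 0 open (starts at 0 to 0.001), 0.033 home at its stop, rod through the keeper. About 1.5 N of friction, no spring. With the catch up a tooth blocks it near 0.0015; beyond 0.0305 the catch can rise behind it and lock it.
- catch_plate: The catch's ribbed press plate beside the bolt, 30 (x) x 84 (y) x 4 mm. Origin: centre of its top; axes as the case's. Up: at x = -28, y = -57.5, z = +106 mm in the case's frame (40 mm above the lid). Moves straight down; a fingertip can slide along it with the bolt. 29 mm between plate and tab edges, 56 mm between their centre lines.
- catch (a joint): Catch's travel in m: 0 up, 0.008 fully down. Spring: 3 N at the top, 7 N at the bottom; it returns by itself. The bolt is free when it is pressed more than 0.0045; let go with the bolt part-way, it rises only to 0.004 and rests under the bolt.
- vial_06: Bystander: small capped vial, 16 mm across, 45 mm tall, standing on the lid near its +y end. Origin at its underside.
- cap_yellow: Bystander: screw cap, 23 mm across, 16 mm tall, lying on the lid near its +y end. Origin at its underside.
- timer: Bystander: white bench timer, 62 x 62 x 18 mm. Origin at its underside.
- petri_2: Bystander: petri dish, 62 mm across, 14 mm tall. Origin at its underside.
- bottle_37: Bystander: reagent bottle, 40 mm across, 87 mm tall. Origin at its underside.

How it is judged:
By the outcome, as a careful person would: the job done as asked, in the order asked, and still so for the second after the job is handed in, with the robot touching nothing.
It also fails if it takes over 40 s, if anything falls off the work surface, if the arm or the gripper's body presses on something with over 40 N, if the wrist force passes 120 N, or if a joint passes its speed limit or range.

ROBOT

A 7-joint arm with a two-finger parallel gripper is mounted at the origin on a cart in front of the work surface, level with it; the furniture and walls round the work are solid. World frame = base frame: x ahead of the robot, y to its left, z up, the work surface at z = 0. Lengths are in m, angles in rad, forces in N, time in s.
With the tool pointing down it reaches from about 0.425 to 0.8 m from the base axis. Payload 8.3 kg.
Tool frame: the origin (TCP) lies midway between the tips of the shut fingers; the grasp point (between the pads) lies 19 mm behind it; z points along the fingers, y is the direction in which the jaws open and shut (so a half turn about z gives the same grasp; the last joint's range is limited). The gripper opens to 85 mm and grips with 20 to 120 N. Pads are 22 mm wide; open, the fingers measure 114 mm over their backs; the gripper's body (76 mm by 85 mm) begins 54 mm behind the grasp point. The pads swing forward as they close: fully open they stand 13 mm farther back than shut.
Start: joints at [1.122, 0.383, 0.016, 1.37, -0.006, 1.388, -0.046], TCP at [0.235, -0.579, 0.231] pointing down, gripper open.
Joint ranges: [-2.95, 2.95], [-0.25, 2.06], [-1.52, 1.56], [0.18, 2.33], [-1.44, 4.58], [0.02, 2.06], [-3.01, 3.01]. Speed limits (rad/s): [2.39, 2.39, 3.01, 3.01, 3.14, 3.14, 3.14].

INTERFACE

Orientations are given as a unit quaternion [x, y, z, w].
In Python, from plant import readout, viewer, env gives the robot as it stands.
- The arm moves only by the shell command python3 -m handwheel 'ROWS'. ROWS is JSON, a list of rows, each a list of 7 numbers: the turn, a rotation vector about the tool's x, y, z in degrees, then the shift along the tool's x, y, z in mm, then the opening in per cent of the stroke, from 0 (shut) to 100 (fully open). A call has 1 to 10 rows; each row is the pose to reach, as a shift and turn from the pose commanded when the call began, along the tool's axes at that moment; what a row does not reach only later rows make up. A row lasts 1/10 s, in which the tool goes at most 50 mm and 8.59 degrees, less where a joint would pass 70% of its speed; a pose out of reach is approached as far as the arm can. A call with a gripper value outside its range is refused whole. The fingers move at their own pace and stop on an object; the grip force is fixed at half the most. Time passes only in rows, so rows that repeat a pose let the fingers close. It gives the time, the measured TCP pose, the force and the opening at its end, in the units of the state.
- readout.get_obs(): the state, without advancing time (a new reading comes with each control period).
- viewer.snapshot(name): name is "scene" or "side" or "wrist"; returns a dict with "frame" (384x512x3 uint8, red, green, blue), "z_map" (384x512 float32, m along the optical axis (not along the pixel's ray), 0 where there is no reading), "fx", "fy", "cx", "cy" (pixels), "D" ([k1, k2, p1, p2, k3] as OpenCV has them; the pictures are not rectified), "T" (4x4, takes a point from camera to world coordinates). Camera axes: x right, y up, looking along -z (the intrinsics and any distortion apply to the point x, -y, -z); pixel columns grow to the right and rows downward; lengths in m; the calibration is good to about 2 mm. A picture is of the moment at which its call begins.
- env.sign_off(): hands the job in, once; it reports no verdict.
Trained networks look in a picture, given as the dict that the camera call returned (one of the last four; its "shot" number tells which), for a name from the list of things; names that differ only in an ending like _2 or _b are one class to them, and where a whole thing is asked for, a point or a joint stands for the part that bears it (a point fixed in the world has none). Each returns a list of dicts, best first, with "score" (0 to 1); they miss things now and then, are a little off and sometimes report something else, mostly with a low value. They report only what shows in the picture. A call takes as long as a camera call.
- viewer.search_frame(picture, name): "pixel" ([column, row] in pixels, amid what is visible of it).
- viewer.spot_point(picture, name): "pixel" ([column, row] in pixels: a listed point, or the origin of a listed thing).
The state is a dict: "time_s": time; "joint_pos": joint angles; "joint_vel": joint speeds; "joint_torque": joint torques, N m; "tool_pos": TCP position; "orientation": TCP orientation; "force": force on the tool from outside, world axes, zero at the start; "ft_torque": the same for the moment, N m; "gripper_width": finger opening in m.
Only numpy, scipy, OpenCV 4.12 (cv2) and the standard library are available. Lean on these libraries where they do the work, as an engineer would, in place of code of your own. Each camera call takes 0.05 s, during which the arm holds its last target.

## Working session

There is one attempt and no reset: what is moved stays moved. The work goes in short steps, Python scripts to look and compute and a shell command to move; the robot and the scene stay as the last step left them, time stands still between calls to the robot, and variables do not carry over. Pictures are saved under pics/ and viewed, and the job is handed in when it is done.

```bash
ls; mkdir -p pics
cat > h.py <<'E'
import numpy as np, cv2
from plant import readout, viewer, env
from scipy.spatial.transform import Rotation as R
def px2w(p,uv,z=None,plane=None):
    K=np.array([[p['fx'],0,p['cx']],[0,p['fy'],p['cy']],[0,0,1]])
    u=cv2.undistortPoints(np.array([[uv]],float),K,np.array(p['D'],float))[0,0]
    ray=np.array([u[0],-u[1],-1.0]); T=np.array(p['T'])
    if plane is not None:
        d=T[:3,:3]@ray; z=(plane-T[2,3])/d[2]
    elif z is None:
        c,r=int(round(uv[0])),int(round(uv[1])); w=p['z_map'][max(r-1,0):r+2,max(c-1,0):c+2]; w=w[w>0]
        if len(w)==0: return None
        z=np.median(w)
    return (T@np.r_[ray*z,1])[:3]
def save(p,n): cv2.imwrite('pics/'+n,cv2.cvtColor(p['frame'],cv2.COLOR_RGB2BGR))
def st():
    o=readout.get_obs()
    print(o['time_s'],np.round(o['tool_pos'],4),np.round(o['orientation'],4),'F',np.round(o['force'],2),'w',round(o['gripper_width'],4)); return o
E
python3 - <<'E'
from h import *
o=st(); print(R.from_quat(o['orientation']).as_matrix().round(3))
for c in ['scene','side']:
    p=viewer.snapshot(c); save(p,c+'0.png')
    for n in ['bolt_tab','catch_plate','case']:
        for r in viewer.spot_point(p,n)[:2]: print(c,n,r, np.round(px2w(p,r['pixel']),4))
E
```

```text
pics
0.0 [ 0.235  -0.5786  0.2303] [ 9.814e-01  1.917e-01 -2.000e-04 -1.000e-03] F [ 0.02  0.45 -0.2 ] w 0.0854
[[ 0.926  0.376 -0.001]
 [ 0.376 -0.926  0.002]
 [-0.    -0.002 -1.   ]]
scene bolt_tab {'pixel': [229.6, 192.1], 'score': 0.73} [ 0.5261 -0.1467  0.1183]
scene catch_plate {'pixel': [252.1, 201.8], 'score': 0.9} [ 0.4706 -0.1552  0.1056]
scene catch_plate {'pixel': [327.1, 202.1], 'score': 0.44} [ 0.3712 -0.3687  0.0129]
scene case {'pixel': [227.8, 252.1], 'score': 0.63} [ 0.4487 -0.02    0.0649]
side bolt_tab {'pixel': [258.3, 168.8], 'score': 0.75} [ 0.516  -0.1485  0.1196]
side bolt_tab {'pixel': [286.1, 298.4], 'score': 0.74} [ 0.459  -0.5755  0.0608]
side catch_plate {'pixel': [235.7, 174.6], 'score': 0.76} [ 0.4584 -0.1447  0.1086]
side case {'pixel': [244.9, 205.8], 'score': 0.87} [ 0.4651 -0.2224  0.0558]
side case {'pixel': [260.1, 170.4], 'score': 0.43} [ 0.52   -0.151   0.1158]
```

View pics/scene0.png

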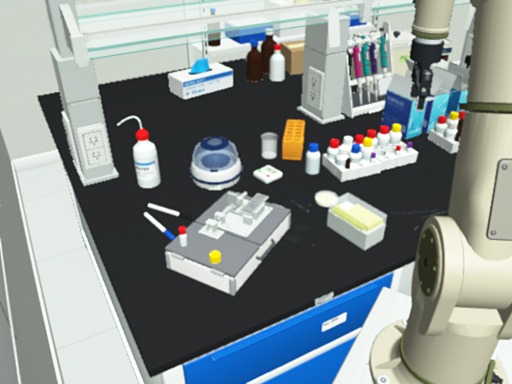

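View pics/side0.png

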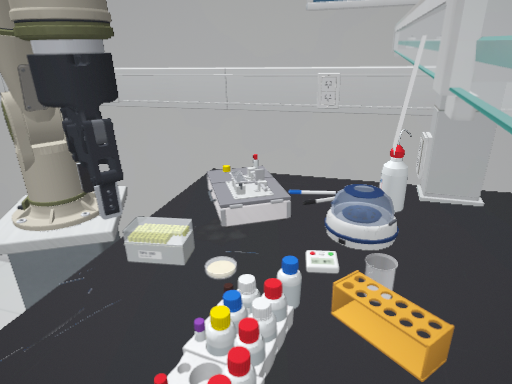

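```bash
cat >> h.py <<'E'
def cloud(p):
    K=np.array([[p['fx'],0,p['cx']],[0,p['fy'],p['cy']],[0,0,1]])
    h,w=p['z_map'].shape; v,u=np.mgrid[:h,:w]
    q=cv2.undistortPoints(np.stack([u.ravel(),v.ravel()],1).astype(float)[:,None],K,np.array(p['D'],float))[:,0]
    z=p['z_map'].ravel(); P=np.stack([q[:,0]*z,-q[:,1]*z,-z],1); T=np.array(p['T'])
    W=P@T[:3,:3].T+T[:3,3]; W[z<=0]=np.nan; return W.reshape(h,w,3)
E
python3 - <<'E'
from h import *
for c in ['scene','side']:
    p=viewer.snapshot(c); np.savez('/tmp/%s.npz'%c,W=cloud(p),f=p['frame'])
    f=p['frame']; a=(slice(180,300),slice(150,310)) if c=='scene' else (slice(145,225),slice(195,300))
    g=cv2.resize(f[a],None,fx=5,fy=5,interpolation=cv2.INTER_CUBIC); cv2.imwrite('pics/%s_z.png'%c,g[:600,:800,::-1])
    W=cloud(p).reshape(-1,3)
    m=(abs(W[:,0]-.47)<.2)&(abs(W[:,1]+.1)<.25)&(abs(W[:,2]-.066)<.006)
    P=W[m]; print(c,len(P),np.median(P[:,2]))
    r=cv2.minAreaRect((P[:,:2]*1000).astype(np.float32)); print(r, cv2.boxPoints(r))
E
```

```text
scene 5076 0.06586380654411456
((468.7635192871094, -151.42172241210938), (399.920166015625, 392.5189514160156), 0.5044035911560059) [[ 267.08344    43.069828]
 [ 270.53894  -349.4339  ]
 [ 670.4436   -345.91327 ]
 [ 666.9881     46.590454]]
side 2031 0.06734115589005829
((465.07611083984375, -156.0747528076172), (390.68060302734375, 386.60968017578125), 0.2177562713623047) [[ 269.00253    36.486298]
 [ 270.4719   -350.1206  ]
 [ 661.14966  -348.6358  ]
 [ 659.6803     37.9711  ]]
```

Run:
```python
import numpy as np, cv2
# top-down height map
for c in ['scene','side']:
    W=np.load('/tmp/%s.npz'%c)['W'].reshape(-1,3); f=np.load('/tmp/%s.npz'%c)['f'].reshape(-1,3)
    img=np.zeros((600,500,3),np.uint8); 
    o=np.argsort(np.nan_to_num(W[:,2]))
    for i in o:
        x,y,z=W[i]
        if np.isnan(z) or z<.02 or z>.2: continue
        cx=int((x-.3)*1500); cy=int((.1-y)*1500)
        if 0<=cx<500 and 0<=cy<600: cv2.circle(img,(cx,cy),2,tuple(int(v) for v in (f[i][::-1] if c=='x' else cv2.applyColorMap(np.uint8([[min(255,z*2000)]]),cv2.COLORMAP_JET)[0,0])),-1)
    cv2.imwrite('pics/top_%s.png'%c,img)
```

```text
(no output)
```

View pics/top_scene.png

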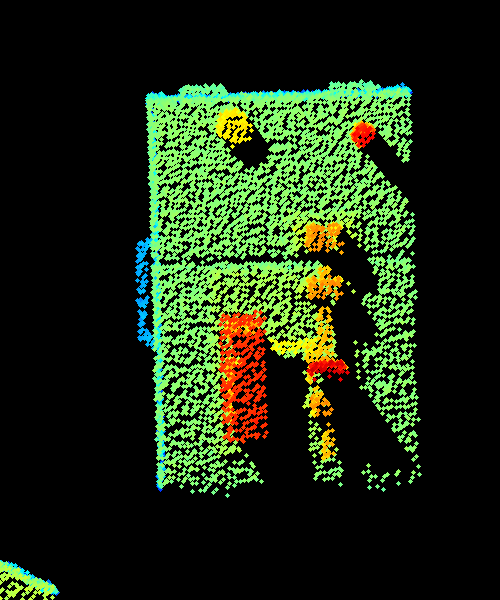

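View pics/scene_z.png

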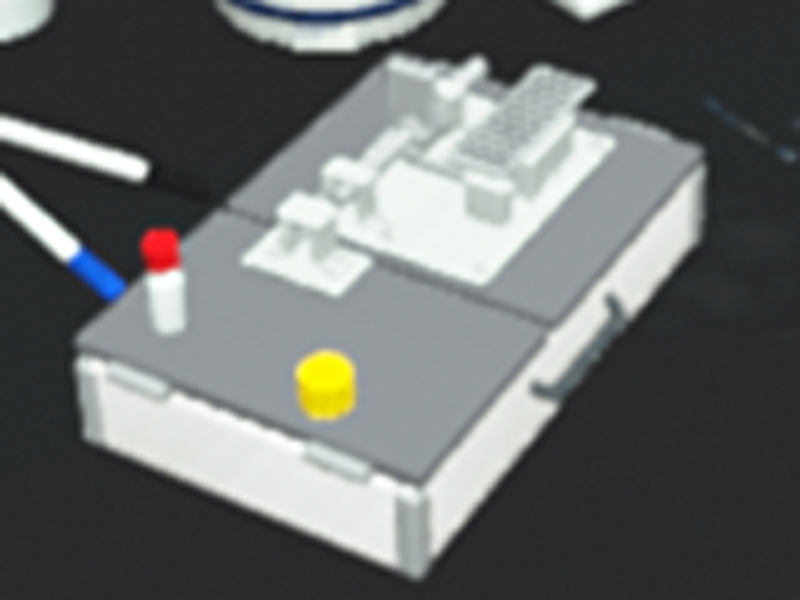

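Run:
```python
import numpy as np, cv2
P=[]
for c in ['scene','side']:
    W=np.load('/tmp/%s.npz'%c)['W']
    m=((abs(W[...,0]-.48)<.13)&(W[...,1]>-.24)&(W[...,1]<.06)&(abs(W[...,2]-.066)<.004)).astype(np.uint8)
    n,l,s,_=cv2.connectedComponentsWithStats(m); 
    Q=W[m>0]; 
    r=cv2.minAreaRect((Q[:,:2]*1000).astype(np.float32)); print(c,r)
    # left edge fit
    from numpy import polyfit
    ys=np.arange(-.15,.03,.006); e=[np.min(Q[abs(Q[:,1]-y)<.004][:,0]) for y in ys]; k=polyfit(ys,e,1); print('edge x=',k, np.degrees(np.arctan(-k[0])))
    ys=np.arange(-.15,.03,.006); e=[np.max(Q[abs(Q[:,1]-y)<.004][:,0]) for y in ys]; k=polyfit(ys,e,1); print('edge x=',k, np.degrees(np.arctan(-k[0])))
    xs=np.arange(.41,.56,.006); e=[np.max(Q[abs(Q[:,0]-x)<.004][:,1]) for x in xs]; k=polyfit(xs,e,1); print('top y=',k,np.degrees(np.arctan(k[0])))
    m=(abs(W[...,0]-.48)<.13)&(W[...,1]>-.24)&(W[...,1]<.0)&(W[...,2]>.103)&(W[...,2]<.112)&(W[...,0]<.49)
    r=cv2.minAreaRect((W[m][:,:2]*1000).astype(np.float32)); print('plate',r,np.median(W[m][:,2]))
    m=(abs(W[...,0]-.48)<.13)&(W[...,1]>-.24)&(W[...,1]<.0)&(W[...,2]>.1155)&(W[...,2]<.122)
    print('tab',W[m].mean(0),W[m].min(0),W[m].max(0),m.sum())
```

```text
scene ((489.1202697753906, -91.56585693359375), (175.248046875, 271.1335144042969), 1.5189703702926636)
edge x= [-0.02612589  0.3999    ] 1.4965625542315302
edge x= [-0.04670021  0.56997717] 2.6737820794593263
top y= [0.02010304 0.02940918] 1.1516639395856334
plate ((462.1180725097656, -151.29141235351562), (29.6345272064209, 86.62542724609375), 1.0652426481246948) 0.10558977299519468
tab [ 0.51931219 -0.14583844  0.11725817] [ 0.50821515 -0.15083848  0.11559285] [ 0.53189634 -0.14085064  0.11927813] 20
side ((489.3690490722656, -98.63018798828125), (174.01168823242188, 267.7951354980469), 1.652281403541565)
edge x= [-0.02577727  0.40096719] 1.4766015905143524
edge x= [-0.06806592  0.56707469] 3.8938838215279907
top y= [-0.0014678   0.02594467] -0.08409858144053743
plate ((462.6375427246094, -153.53182983398438), (29.290409088134766, 84.97721099853516), 1.0090056657791138) 0.10725914378915419
tab [ 0.51831389 -0.14978074  0.11776961] [ 0.50672188 -0.15329398  0.11576612] [ 0.53098153 -0.14672854  0.1200825 ] 21
```

Overhead projection: plate centre ≈ (0.4625, -0.1525, 0.106), tab ≈ (0.5185, -0.148, 0.118) and case yaw ≈ +1.5°, which agrees with the given geometry. Next I'll move above the approach point, at case (0, -80).

```bash
python3 -m handwheel '[[0,0,-7,39,-28,0,100],[0,0,-14,78,-56,0,80],[0,0,-21,117,-83,0,50],[0,0,-28,156,-111,0,49],[0,0,-35,195,-139,0,49],[0,0,-42,233,-167,0,49],[0,0,-49,272,-194,0,49],[0,0,-56,311,-222,0,49],[0,0,-63,350,-250,0,49],[0,0,-69.4,389,-278,0,49]]'; python3 -m handwheel '[[0,0,0,0,0,0,49],[0,0,0,0,0,0,49],[0,0,0,0,0,0,49]]'
python3 - <<'E'
from h import *
o=st(); print(R.from_quat(o['orientation']).as_matrix().round(3))
for c in ['scene','side','wrist']:
    p=viewer.snapshot(c); save(p,c+'1.png')
    W=cloud(p); np.savez('/tmp/%s1.npz'%c,W=W)
    q=W.reshape(-1,3); m=(abs(q[:,0]-.49)<.09)&(abs(q[:,1]+.175)<.03)&(q[:,2]>.2)&(q[:,2]<.3); print(c,m.sum(), q[m][:,2].min() if m.any() else '')
E
```

```text
time_s: 1.5
tool_pos: [0.4918, -0.1734, 0.2318]
orientation: [0.696, 0.718, 0.0, 0.0]
force: [1.5, -0.8, -0.0]
gripper_width: 0.0421
time_s: 1.8
tool_pos: [0.4905, -0.1764, 0.2313]
orientation: [0.699, 0.715, -0.0, 0.0]
force: [-1.0, -0.3, -0.2]
gripper_width: 0.0419
1.8 [ 0.4905 -0.1764  0.2313] [ 6.986e-01  7.155e-01 -3.000e-04  1.000e-04] F [-1.02 -0.33 -0.21] w 0.0419
[[-0.024  1.    -0.   ]
 [ 1.     0.024 -0.001]
 [-0.001 -0.    -1.   ]]
scene 714 0.23244417220303448
side 575 0.23445971971877094
wrist 14985 0.2313102535097796
```

Run:
```python
import cv2,numpy as np
a=cv2.imread('pics/scene1.png')[110:290,140:340]; b=cv2.imread('pics/side1.png')[90:230,180:320]
cv2.imwrite('pics/j1.png',np.hstack([cv2.resize(a,(400,360)),cv2.resize(b,(360,360))]))
W=np.load('/tmp/wrist1.npz')['W'].reshape(-1,3)
m=(abs(W[:,0]-.49)<.09)&(W[:,2]>.225)&(W[:,2]<.245); 
Q=W[m]
for s in (Q[:,0]<.49,Q[:,0]>.49):
  if s.any(): print(s.sum(),Q[s].min(0),Q[s].max(0))
# plate & tab from wrist
m=(abs(W[:,0]-.46)<.025)&(abs(W[:,1]+.15)<.06)&(abs(W[:,2]-.106)<.004)
print('plate',m.sum(), cv2.minAreaRect((W[m][:,:2]*1000).astype(np.float32)) if m.any() else '')
m=(abs(W[:,0]-.52)<.03)&(abs(W[:,1]+.15)<.05)&(abs(W[:,2]-.118)<.003)
print('tab',m.sum(), W[m].min(0) if m.any() else '', W[m].max(0) if m.any() else '')
```

```text
288 [ 0.45447873 -0.18778492  0.23131025] [ 0.46885899 -0.16492234  0.24498815]
287 [ 0.50984402 -0.18659212  0.23171173] [ 0.52332051 -0.16386517  0.24493166]
plate 2745 ((463.036376953125, -151.23471069335938), (30.105009078979492, 84.0327377319336), 2.077396869659424)
tab 224 [ 0.50713852 -0.14972103  0.11500146] [ 0.53013337 -0.14181285  0.11876478]
```

View pics/j1.png

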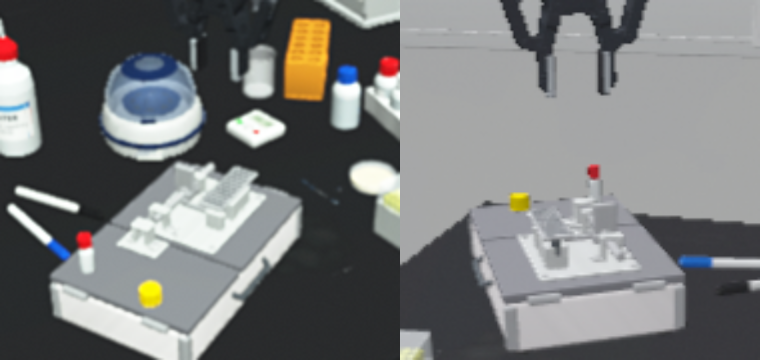

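View pics/wrist1.png

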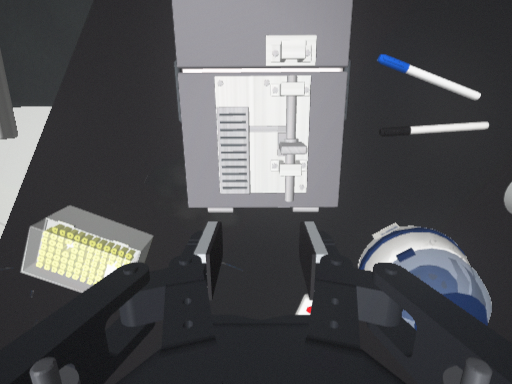

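Wrist cloud: the fingertips are centred at x = 0.4617 and 0.5166, spanning y -0.188 to -0.165. The plate centre is x = 0.463 and the tab's x = 0.5186, with its -y face near y = -0.150. I'll shift 1.5 mm and descend to just above the plate.

```bash
python3 -m handwheel '[[0,0,0,0,1.5,30,49],[0,0,0,0,1.5,65,49],[0,0,0,0,1.5,95,49],[0,0,0,0,1.5,110,49],[0,0,0,0,1.5,115,49],[0,0,0,0,1.5,117,49],[0,0,0,0,1.5,117,49],[0,0,0,0,1.5,117,49]]'
python3 - <<'E'
from h import *
st()
p=viewer.snapshot('side'); 
cv2.imwrite('pics/s2.png',cv2.resize(p['frame'][100:240,190:320,::-1],(780,600)) if 0 else cv2.resize(p['frame'][110:230,190:320,::-1],(650,600),interpolation=cv2.INTER_CUBIC))
st()
E
```

```text
time_s: 2.75
tool_pos: [0.4932, -0.1754, 0.1155]
orientation: [0.698, 0.716, 0.0, 0.001]
force: [-0.0, -0.4, -0.0]
gripper_width: 0.042
2.75 [ 0.4932 -0.1754  0.1155] [6.979e-01 7.162e-01 4.000e-04 9.000e-04] F [-0.03 -0.39 -0.01] w 0.042
2.8 [ 0.4932 -0.1753  0.1154] [6.978e-01 7.163e-01 4.000e-04 9.000e-04] F [ 0.18  0.01 -0.57] w 0.042
```

View pics/s2.png

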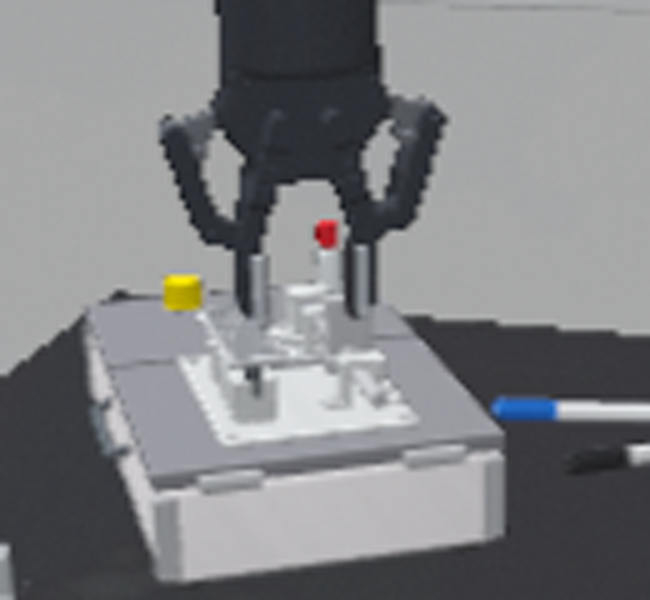

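The side view shows the left fingertip just above the plate and the right one behind the tab. I'll step down and watch the force.

```bash
python3 -m handwheel '[[0,0,0,0,-1,4,49],[0,0,0,0,-1,8,49],[0,0,0,0,-1,8,49],[0,0,0,0,-1,8,49]]';python3 -m handwheel '[[0,0,0,0,0,2,49],[0,0,0,0,0,2,49],[0,0,0,0,0,2,49]]'; python3 -m handwheel '[[0,0,0,0,0,2,49],[0,0,0,0,0,2,49],[0,0,0,0,0,2,49]]'
```

```text
time_s: 3.2
tool_pos: [0.4914, -0.175, 0.1061]
orientation: [0.698, 0.716, -0.0, -0.0]
force: [-1.1, -0.1, -0.8]
gripper_width: 0.0417
time_s: 3.5
tool_pos: [0.4916, -0.175, 0.1044]
orientation: [0.698, 0.716, 0.0, 0.0]
force: [0.9, -0.3, 0.2]
gripper_width: 0.0419
time_s: 3.8
tool_pos: [0.4916, -0.1751, 0.1025]
orientation: [0.698, 0.716, 0.0, 0.0]
force: [-0.4, 0.5, 3.0]
gripper_width: 0.0419
```

```bash
for i in 1; do python3 -m handwheel '[[0,0,0,0,0,2,49],[0,0,0,0,0,2,49],[0,0,0,0,0,2,49]]'; python3 -m handwheel '[[0,0,0,0,0,2,49],[0,0,0,0,0,2,49],[0,0,0,0,0,2,49]]'; done
python3 - <<'E'
from h import *
st()
p=viewer.snapshot('side'); 
cv2.imwrite('pics/s3.png',cv2.resize(p['frame'][110:230,190:320,::-1],(650,600),interpolation=cv2.INTER_CUBIC))
W=cloud(p)
m=(abs(W[...,0]-.463)<.013)&(W[...,1]>-.155)&(W[...,1]<-.115)&(W[...,2]>.09)&(W[...,2]<.112)
print(m.sum(),np.median(W[m][:,2]))
st()
E
```

```text
time_s: 4.1
tool_pos: [0.4917, -0.175, 0.1004]
orientation: [0.698, 0.716, 0.0, 0.0]
force: [-0.3, 0.7, 3.1]
gripper_width: 0.0421
time_s: 4.4
tool_pos: [0.4916, -0.1751, 0.0984]
orientation: [0.698, 0.716, 0.0, 0.0]
force: [-0.2, 0.1, 5.6]
gripper_width: 0.0421
4.4 [ 0.4916 -0.1751  0.0984] [6.978e-01 7.163e-01 1.000e-04 1.000e-04] F [-0.19  0.06  5.64] w 0.0421
25 0.10149856630116794
4.45 [ 0.4917 -0.1751  0.0985] [6.977e-01 7.163e-01 1.000e-04 1.000e-04] F [-1.45 -0.35  5.59] w 0.0419
```

View pics/s3.png

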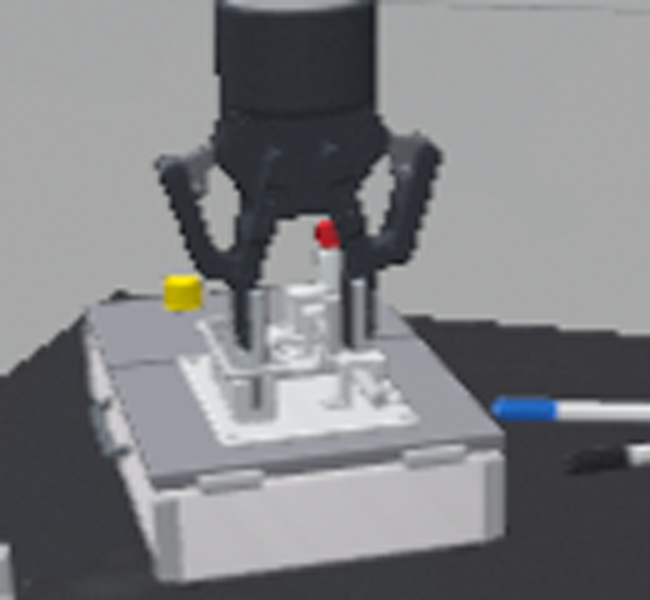

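Force 5.6 N and plate height 0.1015 both put the catch about 5.5 mm down. One more 1.5 mm press will give margin without bottoming out, then I'll push along tool +x.

```bash
python3 -m handwheel '[[0,0,0,0,0,1.5,49],[0,0,0,0,0,1.5,49],[0,0,0,0,0,1.5,49]]'; python3 -m handwheel '[[0,0,0,3,0,0,49],[0,0,0,6,0,0,49],[0,0,0,9,0,0,49],[0,0,0,12,0,0,49],[0,0,0,12,0,0,49]]'; python3 -m handwheel '[[0,0,0,2,0,0,49],[0,0,0,4,0,0,49],[0,0,0,6,0,0,49],[0,0,0,6,0,0,49]]'
```

```text
time_s: 4.75
tool_pos: [0.4917, -0.1751, 0.097]
orientation: [0.698, 0.716, 0.0, 0.0]
force: [-0.7, 1.2, 5.4]
gripper_width: 0.0418
time_s: 5.25
tool_pos: [0.4915, -0.1641, 0.0973]
orientation: [0.698, 0.716, -0.0, 0.001]
force: [-0.2, -2.6, 6.0]
gripper_width: 0.0418
time_s: 5.65
tool_pos: [0.4913, -0.1588, 0.0973]
orientation: [0.698, 0.716, -0.0, 0.001]
force: [0.5, -5.1, 5.2]
gripper_width: 0.0419
```

```bash
python3 -m handwheel '[[0,0,0,2,0,0,49],[0,0,0,4,0,0,49],[0,0,0,4,0,0,49]]'
python3 - <<'E'
from h import *
st()
for c in ['side','scene']:
    p=viewer.snapshot(c); W=cloud(p)
    m=(abs(W[...,0]-.519)<.015)&(W[...,1]>-.17)&(W[...,1]<-.08)&(W[...,2]>.112)&(W[...,2]<.122)
    print(c,m.sum(),W[m].min(0),W[m].max(0))
    a=p['frame'][110:230,190:320,::-1] if c=='side' else p['frame'][170:290,160:290,::-1]
    cv2.imwrite('pics/%s4.png'%c,cv2.resize(a,(650,600),interpolation=cv2.INTER_CUBIC))
st()
E
```

```text
time_s: 5.95
tool_pos: [0.4912, -0.1549, 0.0973]
orientation: [0.698, 0.716, -0.0, 0.001]
force: [-0.1, -4.3, 5.2]
gripper_width: 0.0421
5.95 [ 0.4912 -0.1549  0.0973] [ 6.982e-01  7.159e-01 -4.000e-04  1.200e-03] F [-0.08 -4.31  5.22] w 0.0421
side 33 [ 0.50687702 -0.16689453  0.11274742] [ 0.52988143 -0.13869477  0.12116768]
scene 59 [ 0.50651744 -0.16587414  0.11238916] [ 0.53196108 -0.13378145  0.1219619 ]
6.05 [ 0.4913 -0.1549  0.0974] [ 6.983e-01  7.158e-01 -3.000e-04  1.200e-03] F [-0.02 -4.02  6.57] w 0.0416
```

View pics/scene4.png

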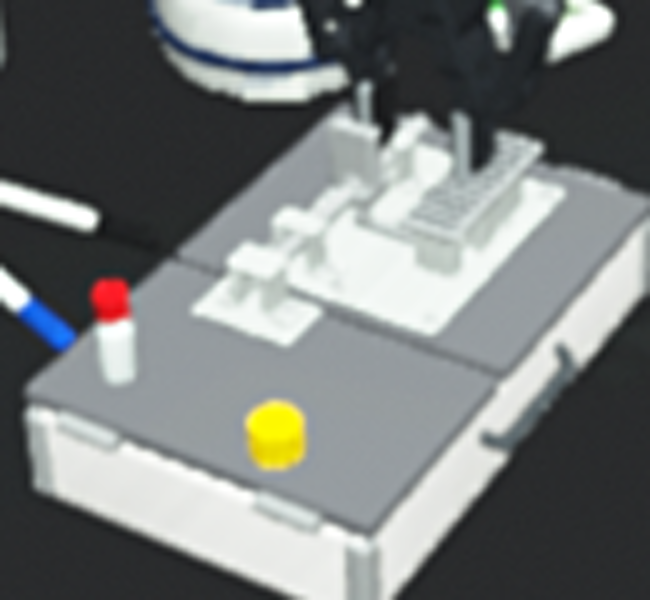

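View pics/side4.png

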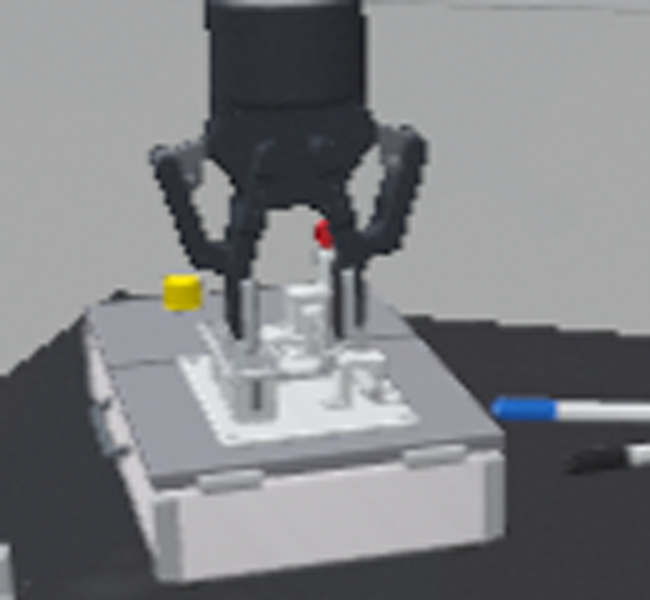

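The tab's far face went from y ≈ -0.141 to -0.134 with the force steady at about 4 N, so the bolt is moving freely and is about 7 mm in. Continuing, then creeping toward the stop.

```bash
python3 -m handwheel '[[0,0,0,3,0,0,49],[0,0,0,6,0,0,49],[0,0,0,9,0,0,49],[0,0,0,12,0,0,49],[0,0,0,15,0,0,49],[0,0,0,18,0,0,49],[0,0,0,21,0,0,49],[0,0,0,21,0,0,49]]'; python3 -m handwheel '[[0,0,0,1,0,0,49],[0,0,0,2,0,0,49],[0,0,0,2,0,0,49]]';python3 -m handwheel '[[0,0,0,1,0,0,49],[0,0,0,2,0,0,49],[0,0,0,2,0,0,49]]'
```

```text
time_s: 6.85
tool_pos: [0.4907, -0.1336, 0.0973]
orientation: [0.698, 0.716, -0.0, 0.001]
force: [-0.4, -4.0, 6.5]
gripper_width: 0.042
time_s: 7.15
tool_pos: [0.4906, -0.132, 0.0973]
orientation: [0.698, 0.716, -0.0, 0.001]
force: [-1.1, -5.7, 6.7]
gripper_width: 0.0417
time_s: 7.45
tool_pos: [0.4905, -0.1301, 0.0973]
orientation: [0.698, 0.716, -0.0, 0.001]
force: [-1.4, -4.5, 6.4]
gripper_width: 0.042
```

```bash
python3 -m handwheel '[[0,0,0,0.7,0,0,49],[0,0,0,1.5,0,0,49],[0,0,0,1.5,0,0,49]]';python3 -m handwheel '[[0,0,0,0.7,0,0,49],[0,0,0,1,0,0,49],[0,0,0,1,0,0,49]]'
```

```text
time_s: 7.75
tool_pos: [0.4905, -0.13, 0.0974]
orientation: [0.699, 0.715, -0.001, 0.002]
force: [0.3, -9.3, 5.0]
gripper_width: 0.042
time_s: 8.05
tool_pos: [0.4905, -0.13, 0.0973]
orientation: [0.699, 0.715, -0.001, 0.002]
force: [1.1, -11.3, 5.2]
gripper_width: 0.042
```

The TCP has stopped at y = -0.130 while the force rises, so the bolt is at its stop after about 32–33 mm. I'll ease off the push and lift slowly so the catch follows up.

```bash
python3 -m handwheel '[[0,0,0,-1,0,0,49],[0,0,0,-2.2,0,0,49],[0,0,0,-2.2,0,0,49]]';python3 -m handwheel '[[0,0,0,0,0,-2,49],[0,0,0,0,0,-4,49],[0,0,0,0,0,-6,49],[0,0,0,0,0,-8,49],[0,0,0,0,0,-10,49],[0,0,0,0,0,-10,49]]'
python3 - <<'E'
from h import *
st()
for c in ['side','scene']:
    p=viewer.snapshot(c); W=cloud(p)
    m=(abs(W[...,0]-.519)<.015)&(W[...,1]>-.119)&(W[...,1]<-.08)&(W[...,2]>.114)&(W[...,2]<.122)
    print(c,m.sum(),W[m].min(0),W[m].max(0))
    m=(abs(W[...,0]-.463)<.012)&(W[...,1]>-.19)&(W[...,1]<-.155)&(W[...,2]>.09)&(W[...,2]<.112)
    print('plate',m.sum(),np.median(W[m][:,2]) if m.any() else '')
    a=p['frame'][110:230,190:320,::-1] if c=='side' else p['frame'][170:290,160:290,::-1]
    cv2.imwrite('pics/%s5.png'%c,cv2.resize(a,(650,600),interpolation=cv2.INTER_CUBIC))
E
```

```text
time_s: 8.35
tool_pos: [0.4905, -0.13, 0.0973]
orientation: [0.699, 0.716, -0.0, 0.001]
force: [-0.9, -6.7, 6.1]
gripper_width: 0.0416
time_s: 8.95
tool_pos: [0.4892, -0.13, 0.106]
orientation: [0.699, 0.715, -0.001, -0.0]
force: [-1.3, -6.0, -1.8]
gripper_width: 0.0419
8.95 [ 0.4892 -0.13    0.106 ] [ 0.6986  0.7155 -0.0012 -0.    ] F [-1.25 -5.99 -1.75] w 0.0419
side 6 [ 0.50623304 -0.11794871  0.11425082] [ 0.52755974 -0.11385169  0.11948499]
plate 86 0.10680975399001089
scene 28 [ 0.50615126 -0.11776644  0.11400781] [ 0.52871893 -0.10791073  0.11945973]
plate 88 0.10567504133362327
```

View pics/scene5.png

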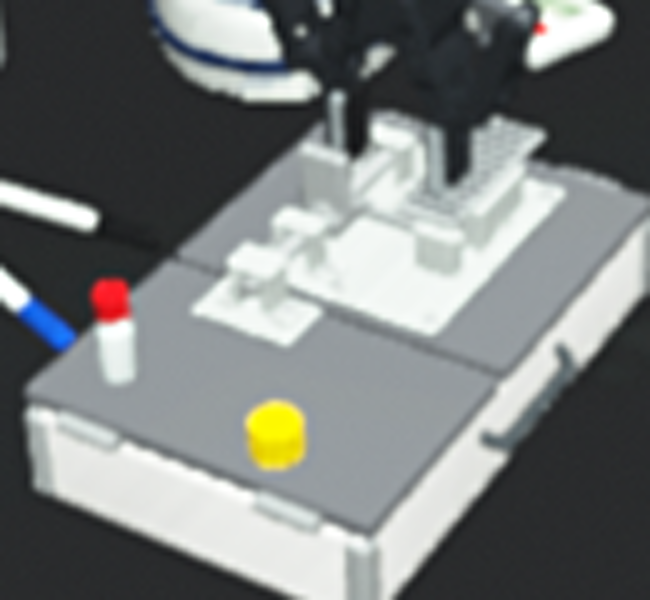

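The plate is back at its starting height (0.1057 and 0.1068, against 0.1056 and 0.1073 at first) and the tab is home. Next I'll back the finger off the tab and withdraw upward.

```bash
python3 -m handwheel '[[0,0,0,-3,0,0,49],[0,0,0,-8,0,-3,49],[0,0,0,-12,0,-15,49],[0,0,0,-14,0,-40,49],[0,0,0,-14,0,-75,49],[0,0,0,-30,0,-110,49],[0,0,0,-50,0,-130,49],[0,0,0,-60,0,-130,49],[0,0,0,-60,0,-130,49],[0,0,0,-60,0,-130,49]]'
python3 - <<'E'
from h import *
st()
for c in ['side','scene','wrist']:
    p=viewer.snapshot(c); W=cloud(p)
    m=(abs(W[...,0]-.519)<.018)&(W[...,1]>-.17)&(W[...,1]<-.08)&(W[...,2]>.1155)&(W[...,2]<.122)
    print(c,'tab',m.sum(),W[m].mean(0),W[m].min(0),W[m].max(0))
    m=(abs(W[...,0]-.463)<.012)&(W[...,1]>-.19)&(W[...,1]<-.115)&(W[...,2]>.09)&(W[...,2]<.112)
    print('plate',m.sum(),np.median(W[m][:,2]) if m.any() else '')
    save(p,c+'6.png')
    if c=='scene': cv2.imwrite('pics/scene6.png',cv2.resize(p['frame'][170:290,160:290,::-1],(650,600),interpolation=cv2.INTER_CUBIC))
st()
E
```

```text
time_s: 10.05
tool_pos: [0.4914, -0.187, 0.236]
orientation: [0.698, 0.716, -0.0, -0.001]
force: [0.5, 0.9, 0.1]
gripper_width: 0.0418
10.05 [ 0.4914 -0.187   0.236 ] [ 0.6977  0.7164 -0.     -0.0009] F [0.45 0.89 0.11] w 0.0418
side tab 17 [ 0.51765776 -0.11701904  0.11826581] [ 0.50651038 -0.1201359   0.11682566] [ 0.52799479 -0.11040513  0.12044819]
plate 141 0.10720755127984166
scene tab 23 [ 0.51823634 -0.11373857  0.11697295] [ 0.50550056 -0.11927604  0.11559409] [ 0.52784022 -0.10894103  0.1198825 ]
plate 239 0.1053585457276276
wrist tab 226 [ 0.51755572 -0.11394913  0.11689996] [ 0.50625436 -0.11767653  0.11559716] [ 0.52942347 -0.11030601  0.11871968]
plate 1967 0.10527015978050702
10.2 [ 0.4916 -0.1865  0.236 ] [ 6.972e-01  7.169e-01 -1.000e-04 -9.000e-04] F [-0.57 -0.71 -0.74] w 0.042
```

View pics/scene6.png

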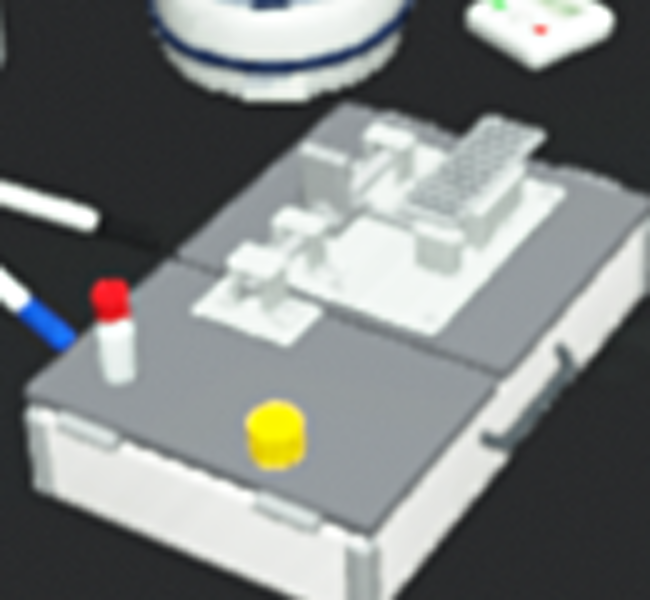

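View pics/wrist6.png

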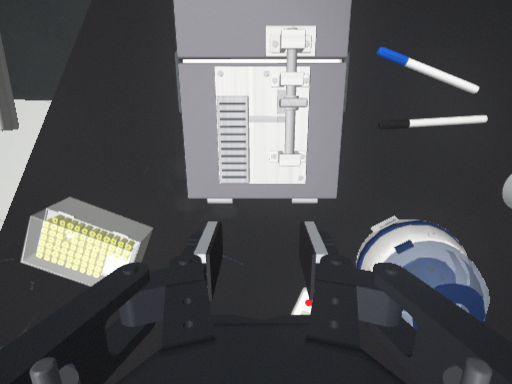

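The wrist view shows the rod spanning the lid split into the keeper (290, 40), the tab beside the front guide loop (292, 102) and the plate up. Tab travel is 32–33 mm by all three cameras. The vial and cap stand where they did. Handing in.

```bash
python3 -c "
from plant import env; print(env.sign_off())"
```

```text
the job is handed in; nothing more can be done
None
```

The transport case is locked and the job is handed in. One fingertip pressed the catch plate down about 6–7 mm and held it there. The other pushed the bolt by its tab until it hit its stop, with about 11 N of sideways force at most. I then lifted so the catch sprang back up, backed the finger off the tab and withdrew. The run took about 10 s.

**Last checks:**
- **Bolt:** all three cameras put the tab about 32–33 mm from its start. The rod shows through the keeper.
- **Catch:** the plate is back at 0.105–0.107 m, the same height as before I pressed it, so the catch is up behind the bolt. I did not test the lock by trying to pull the bolt back.
- **Bystanders:** the vial and cap look unmoved. I did not measure the timer, dish and bottle individually, but the hand stayed well clear of them.
- **Robot:** the hand is about 12 cm above the case and the force reading is back to noise.

No check failed. The cameras disagreed with each other by about 2–4 mm, mostly along the bolt's direction.

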